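# Slide the tall air-duster can home into the free stall

## Robot

A 6-joint arm with a two-finger parallel gripper is mounted at the origin on the work surface. World frame = base frame: x ahead of the robot, y to its left, z up, the work surface at z = 0. Lengths are in mm, angles in rad, forces in N, time in s.
With the tool pointing down it reaches from about 275 to 750 mm from the base axis. Payload 10.2 kg.
Tool frame: the origin (TCP) lies midway between the tips of the shut fingers; the grasp point (between the pads) lies 19 mm behind it; x points along the fingers, y is the direction in which the jaws open and shut, and the axes are right-handed (so a half turn about x gives the same grasp; the last joint's range is limited). The gripper opens to 85 mm and grips with 20 to 120 N. Pads are 22 mm wide; open, the fingers measure 114 mm over their backs; the gripper's body (76 mm by 85 mm) begins 54 mm behind the grasp point. The pads swing forward as they close: fully open they stand 13 mm farther back than shut.
Start: joints at [0.976, 0.313, 1.498, -0, 1.331, -0.223], TCP at [190.742, 489.131, 231.294] pointing down, gripper open.
Joint ranges: [-2.94, 2.94], [-0.97, 2.17], [0.19, 2.56], [-1.23, 4.37], [0.02, 3.11], [-2.88, 2.88]. Speed limits (rad/s): [2.39, 2.39, 3.01, 3.14, 3.14, 3.14].

## Interface

Orientations are given as a unit quaternion [w, x, y, z].
In Python, from rig import sense, capture, get_calibration, finish_job gives the robot as it stands.
- The arm moves only by the tool jog_arm, never from a script. Its argument "increments" is a list of rows, each an object of numbers: "rx", "ry", "rz": the turn, a rotation vector about the tool's x, y, z in rad; "x", "y", "z": the shift along the tool's x, y, z in mm; "hand": the finger opening in mm, from 0 to 85.4. A call has 1 to 5 rows; each row shifts and turns the commanded pose from where the row before left it, along the tool's axes as they then stand; what a row does not reach is not made up. A row lasts 1/8 s, in which the tool goes at most 62.5 mm and 10.7 degrees, less where a joint would pass 70% of its speed; a pose out of reach is approached as far as the arm can. A call with a gripper value outside its range is refused whole. The fingers move at their own pace and stop on an object; "force" is the grip in N (left out, the last holds). Time passes only in rows, so rows that do not move let the fingers close. It gives the time, the measured TCP pose, the force and the opening at its end, in the units of the state.
- sense(): the state, without advancing time (a new reading comes with each control period).
- capture(name): name is "scene" or "top" or "wrist"; returns the picture (420x560x3 uint8, red, green, blue); there is no depth.
- get_calibration(name): a dict with "camera_matrix" (3x3 intrinsics, pixels), "R" (3x3) and "t" (3): a world point X has camera coordinates R X + t; the wrist camera has in their place "T_tool_cam" (4x4, takes a point from camera to tool coordinates, whose origin is the TCP and whose axes are the tool frame's). Camera axes: x right, y down, z forward; pixel columns grow to the right and rows downward; lengths in mm; the calibration is good to about 2 mm. A picture is of the moment at which its call begins: read the wrist's pose just before it. get_calibration takes no time and is no camera call.
- finish_job(): hands the job in, once; it reports no verdict.
The state is a dict: "time_s": time; "joints": joint angles; "dq": joint speeds; "tau": joint torques, N m; "eef_pos": TCP position; "ee_rot": TCP orientation; "force": force on the tool from outside, world axes, zero at the start; "wrist_torque": the same for the moment, N m; "grip_width": opening from 0.0 (shut) to 1.0 (fully open).
Only numpy, scipy, OpenCV 4.12 (cv2) and the standard library are available. Lean on these libraries where they do the work, as an engineer would, in place of code of your own. Each camera call takes 0.05 s, during which the arm holds its last target.

## Task

Push the tall, narrow air-duster can across the bench into the one empty stall of the three-stall sheet-metal rack, until it stands upright, fully home against the stall's back plate. Push it with the fingertips low on its body so that it slides without tipping, never take it between the fingers or lift it, and leave everything else on the bench where it stands. Finish with the hand clear.

Things in the scene. Friction and masses are not known exactly. Their poses are not given: they have to be found in the camera images.
- can: the tall narrow aerosol can (air duster): bare metal with a wide white band and a small black cap and nozzle, 55 mm diameter, straight-sided up to 188 mm, 240 mm high in all, 0.25 to 0.45 kg; stands loose on the bench. Origin: centre of its underside, z up. It slides under 1 to 4 N if pushed below about 35 mm above the bench; pushed higher it may tip.
- bay_home (a point): on the bench in the one empty stall of the rack (any of the three): where the centre of the can's underside is when the can is home in the middle of that stall, 27.5 mm before its back plate. x is level and points into the stall, square to the back plate; y runs along the back plate, z up. The can slides on the bare bench all the way in.
- rack: grey sheet-metal rack screwed to the bench, three stalls side by side along its y, 98 mm apart, each 94 mm clear; open to its -x. Back plate 90 mm high, its face at x = +35 mm; side walls 4 mm thick, 60 mm high, reaching 50 mm out from it, so a can that is home stands out 5 mm past them. Origin: on the bench, on the middle stall's centre line. Two stalls hold tub and flask.
- tub: white round tub of wipes with a grey lid, 66 mm diameter, 147 mm high, standing loose in one of the other stalls; origin at the centre of its underside. Leave alone.
- flask: grey plastic bottle with a pale label, narrow neck and black cap, 62 mm diameter, 154 mm high, standing loose in one of the other stalls; origin at the centre of its underside. Leave alone.
- tin: flat round metal screw tin, 79 mm diameter, 34 mm high, loose on the bench beyond the can; origin at the centre of its underside. Leave alone.
- mug: white mug, 80 mm diameter, 95 mm high, handle to its +y, loose on the bench behind the rack; origin at the centre of its underside. Leave alone.
- driver: screwdriver lying on the bench on the far side, about 0.2 m long along its x axis; origin under its middle. Leave alone.
- mouse: black computer mouse, 105 x 60 x 30 mm, lying behind the rack; origin at the centre of its underside. Leave alone.
- carton: small cardboard carton, 90 x 65 x 34 mm, near the robot; origin at the centre of its underside. Leave alone.
Not all that is in view belongs to the job. Several things have the shape of the can; the one meant has the colours described above.

How it is judged (in metres and radians):
On the way:
1. the fingers push the can along, standing upright (contact force between the fingers and can above 0.2 N and distance of can from where it was at the start of the episode above 0.03 m and angle between can's own z axis and vertical below 0.2 rad).
At the end, for the whole second after the job is handed in: the can stands upright (within 3 degrees) on the bench, at rest in the empty stall, its side no more than 6 mm from the back plate; the tub and flask within 15 mm and all other bystanders within 20 mm of where they stood (x of can in the frame of bay_home between -0.006 and 0.006 m and y of can in the frame of bay_home between -0.021 and 0.021 m and angle between can's own z axis and vertical below 0.05 rad and height (world z) of can below 0.004 m and linear speed of can below 0.01 m/s and distance of each of tub, flask from where it was at the start of the episode below 0.015 m and distance of each of tin, mug, driver, mouse, carton from where it was at the start of the episode below 0.02 m); the robot touches nothing.
It fails at once if the can tips or rocks more than 17 degrees (angle between can's own z axis and vertical above 0.3 rad).
It fails at once if the can is lifted off the bench (height (world z) of can above 0.015 m).
It fails at once if the can is taken between the fingers (contact force between the fingers and can above 0.5 N and horizontal distance between the grasp point and can below 0.018 m).
It fails at once if the can is pushed high up, on its upper half (contact force between the fingers and can above 0.5 N and height (world z) of the grasp point above 0.12 m).
It fails at once if the tub or flask moves over 15 mm, or another bystander over 20 mm (distance of any of tub, flask from where it was at the start of the episode above 0.015 m or distance of any of tin, mug, driver, mouse, carton from where it was at the start of the episode above 0.02 m).
It also fails if it takes over 56 s, if anything falls off the work surface, if the arm or the gripper's body presses on something with over 40 N, if the wrist force passes 120 N, or if a joint passes its speed limit or range.

## Working session

There is one attempt and no reset: what is moved stays moved. The work goes in short steps, Python scripts to look and compute and a tool call to move; the robot and the scene stay as the last step left them, time stands still between calls to the robot, and variables do not carry over. Pictures are saved under pics/ and viewed, and the job is handed in when it is done.

Besides the shell and the picture viewer there is one more tool, called after "Emit:" as name(argument=value, ...) on one line, values as JSON. jog_arm: Moves the arm, as the interface text tells. Its arguments: {"type":"object","properties":{"increments":{"type":"array","items":{"type":"object","properties":{"rx":{"type":"number"},"ry":{"type":"number"},"rz":{"type":"number"},"x":{"type":"number"},"y":{"type":"number"},"z":{"type":"number"},"hand":{"type":"number"}}}},"force":{"type":"number"}},"required":["increments"]}

```bash
mkdir -p pics; python3 - <<'E'
from rig import *
import cv2,numpy as np
s=sense();print(s)
for n in("scene","top","wrist"):
    im=capture(n);cv2.imwrite(f"pics/{n}0.png",im[:,:,::-1]);c=get_calibration(n);print(n,c)
E
```

```text
{'time_s': 0.0, 'joints': array([ 9.75626367e-01,  3.13473757e-01,  1.49841962e+00,  1.28678910e-05,
        1.33099048e+00, -2.23412388e-01]), 'dq': array([-1.12099550e-03, -5.94184747e-05, -1.03719745e-03,  1.90355386e-03,
       -2.67350568e-03,  2.32128163e-04]), 'tau': array([ 5.12390325e-04, -4.12248695e+01, -2.59743762e+01, -1.04051449e-05,
        4.02365360e-03, -6.70665955e-06]), 'eef_pos': array([190.58065111, 488.92242726, 230.72948803]), 'ee_rot': array([ 0.69474025,  0.13026457,  0.6951117 , -0.13109867]), 'force': array([ 1.1665595 ,  0.15693928, -0.43262011]), 'wrist_torque': array([-0.03169797,  0.03484521,  0.00807979]), 'grip_width': 0.9969499160596235}
scene {'camera_matrix': array([[401.54768921,   0.        , 278.28462363],
       [  0.        , 401.54768921, 210.80765252],
       [  0.        ,   0.        ,   1.        ]]), 'R': array([[ 0.21084399,  0.97748574,  0.00815114],
       [ 0.79920365, -0.16757505, -0.57722797],
       [-0.56286618,  0.12821947, -0.81654236]]), 't': array([ -60.84983656, -439.41103322, 1563.12060267])}
top {'camera_matrix': array([[
[... 191 characters left out ...]
539741],
       [-0.98838675, -0.0200661 , -0.15062866],
       [ 0.15048456,  0.00851594, -0.98857568]]), 't': array([ -66.27469969,  546.81690184, 1043.39556614])}
wrist {'camera_matrix': array([[334.04137548,   0.        , 269.86677786],
       [  0.        , 334.04137548, 212.82715821],
       [  0.        ,   0.        ,   1.        ]]), 'T_tool_cam': array([[-1.01098639e-03, -2.85047265e-01,  9.58512929e-01,
        -1.43399036e+02],
       [ 9.99998610e-01,  9.82829343e-04,  1.34702179e-03,
         1.17027493e+00],
       [-1.32601951e-03,  9.58512958e-01,  2.85045875e-01,
        -7.27311782e+01],
       [ 0.00000000e+00,  0.00000000e+00,  0.00000000e+00,
         1.00000000e+00]])}
```

View pics/scene0.png

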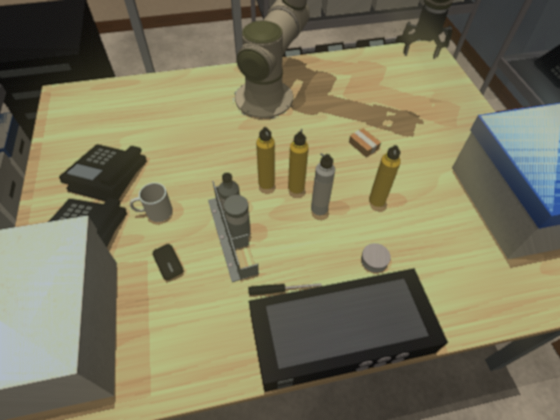

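View pics/top0.png

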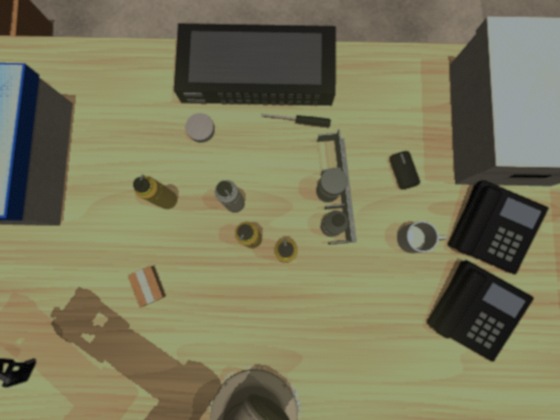

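View pics/wrist0.png

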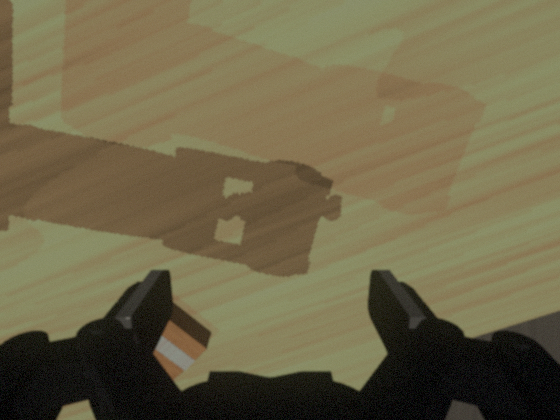

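The pictures show the bare-metal can at about (322,185) in scene and (228,195) in top. The other three cans of that shape are gold. The rack opens toward +y, and its empty stall is the far one, at about (328,152) in top. Next I'll enlarge both views to measure.

```bash
python3 - <<'E'
import cv2
t=cv2.imread("pics/top0.png");s=cv2.imread("pics/scene0.png")
cv2.imwrite("pics/topc.png",cv2.resize(t[110:260,190:370],None,fx=4.4,fy=4,interpolation=cv2.INTER_CUBIC)[:600,:800] if 0 else cv2.resize(t[110:260,190:370],None,fx=4,fy=4,interpolation=cv2.INTER_CUBIC))
cv2.imwrite("pics/scenec.png",cv2.resize(s[140:290,200:350],None,fx=4,fy=4,interpolation=cv2.INTER_CUBIC))
E
```

```text
(no output)
```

View pics/topc.png

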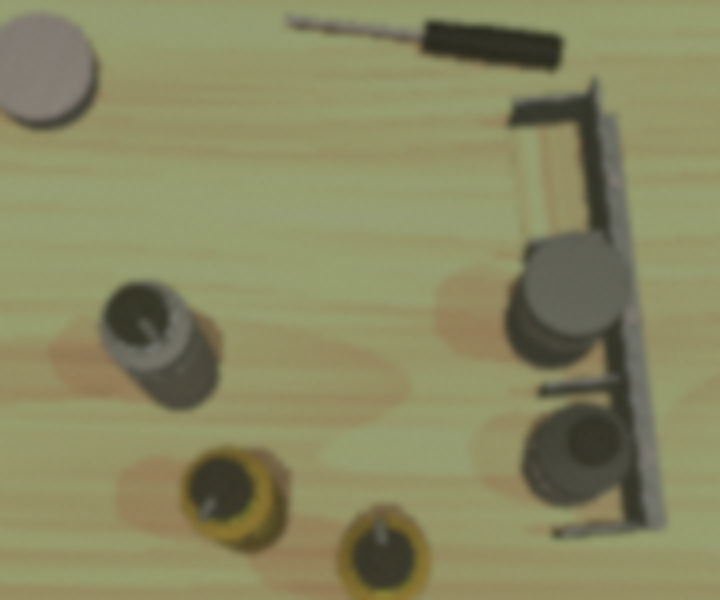

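View pics/scenec.png

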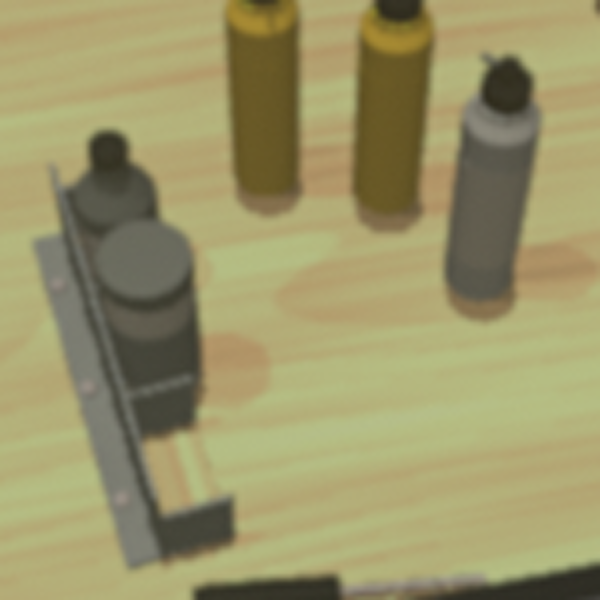

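```bash
cat > h.py <<'E'
from rig import get_calibration
import numpy as np
def ray(n,u,v,z):
    c=get_calibration(n);R=c["R"];t=c["t"]
    d=R.T@np.linalg.inv(c["camera_matrix"])@np.array([u,v,1]);o=-R.T@t
    return o+d*(z-o[2])/d[2]
T=lambda u,v,z:ray("top",190+u/4,110+v/4,z).round(1)
S=lambda u,v,z:ray("scene",200+u/4,140+v/4,z).round(1)
def proj(n,X):
    c=get_calibration(n);p=c["camera_matrix"]@(c["R"]@np.array(X,float)+c["t"]);return p[:2]/p[2]
E
python3 - <<'E'
from h import *
print("cam",ray("top",0,0,0)*0+(-get_calibration("top")["R"].T@get_calibration("top")["t"]))
for l,f,u,v,z in [("plate top far",T,597,80,90),("plate top near",T,640,520,90),("farwall tip",T,513,102,60),("farwall root",T,590,96,60),
("midwall2 tip",T,540,390,60),("near wall tip",T,555,533,60),("can base",T,179,372,0),("can shoulder",T,147,325,188),
("S plate top near",S,52,165,90),("S wall tip top",S,232,495,60),("S wall root top",S,158,512,60),("S walltip bot",S,235,543,0),("S wall root bot",S,163,557,0),
("S mid wall tip",S,192,377,60),
("S can base",S,480,283,0),("S shoulder",S,500,122,188),("tub top T",T,576,283,147),("tub top S",S,144,258,147),("flask cap T",T,594,438,154),("tin",T,45,68,34),("driver tip",T,288,20,5),("driver end",T,560,52,10),("gold1 top",T,222,487,240),("gold2 top",T,383,556,240)]: print(l,f(u,v,z))
E
```

```text
cam [ 384.85135223  -64.1719644  1113.48406503]
plate top far [ 740.  -209.6   90. ]
plate top near [ 450.4 -236.5   90. ]
farwall tip [ 733.8 -156.9   60. ]
farwall root [ 739.  -209.1   60. ]
midwall2 tip [ 536.6 -176.    60. ]
near wall tip [ 442.7 -186.1   60. ]
can base [552.8  70.2   0. ]
can shoulder [551.9  67.3 188. ]
S plate top near [ 454.3 -236.7   90. ]
S wall tip top [ 738.9 -153.4   60. ]
S wall root top [ 741.2 -203.9   60. ]
S walltip bot [ 744.9 -154.4    0. ]
S wall root bot [ 745.1 -205.3   -0. ]
S mid wall tip [ 641.5 -164.    60. ]
S can base [565.   73.7   0. ]
S shoulder [562.   70.7 188. ]
tub top T [ 590.7 -188.5  147. ]
tub top S [ 596.  -184.3  147. ]
flask cap T [ 494.7 -198.4  154. ]
tin [760.7 168.   34. ]
driver tip [8.102e+02 7.000e-01 5.000e+00]
driver end [ 788.1 -194.6   10. ]
gold1 top [453.9  15.5 240. ]
gold2 top [418.5 -72.6 240. ]
```

```bash
python3 - <<'E'
from h import *
from rig import sense
from scipy.spatial.transform import Rotation as R
print("gold3",ray("top",145,183,240),"carton",ray("top",146,286,34))
q=sense()["ee_rot"];M=R.from_quat([q[1],q[2],q[3],q[0]]).as_matrix();print(M.round(3))
for n in("top","scene"):
  print(n,[proj(n,p).round(1) for p in ([557,70,0],[557,70,188],[690,-184,0],[693,-212,90],[640,-164,60],[736,-155,60])])
E
```

```text
gold3 [557.4118143  241.93687412 240.        ] carton [321.80930502 291.71481355  34.        ]
[[-0.001  0.363  0.932]
 [-0.001  0.932 -0.363]
 [-1.    -0.001 -0.   ]]
top [array([234.9, 201.5]), array([225.7, 189.1]), array([325.8, 157.2]), array([340.2, 147.2]), array([320.7, 169.2]), array([317.6, 134.7])]
scene [array([318.2, 208.9]), array([324.3, 169.2]), array([245.1, 260.6]), array([232.9, 247.5]), array([247.9, 233.8]), array([257.2, 262.9])]
```

Emit:
jog_arm(increments=[{"rx":0.185,"hand":36},{"rx":0.185,"hand":36},{"rx":0.185,"hand":36},{"ry":-0.16},{"ry":-0.16}])

```text
schema error: expected keys rx, ry, rz, x, y, z, hand
```

Emit:
jog_arm(increments=[{"ry":-0.16},{"ry":-0.17},{}])

```text
schema error: expected keys rx, ry, rz, x, y, z, hand
```

Emit:
jog_arm(increments=[{"rx":0.185,"ry":0,"rz":0,"x":0,"y":0,"z":0,"hand":36},{"rx":0.185,"ry":0,"rz":0,"x":0,"y":0,"z":0,"hand":36},{"rx":0.185,"ry":0,"rz":0,"x":0,"y":0,"z":0,"hand":36},{"rx":0,"ry":-0.16,"rz":0,"x":0,"y":0,"z":0,"hand":36},{"rx":0,"ry":-0.16,"rz":0,"x":0,"y":0,"z":0,"hand":36}])

```text
time_s: 0.78
eef_pos: [191.1, 489.0, 231.8]
ee_rot: [0.727, 0.262, 0.522, -0.363]
force: [-0.3, -0.3, 0.6]
grip_width: 0.422
```

Emit:
jog_arm(increments=[{"rx":0,"ry":-0.16,"rz":0,"x":0,"y":0,"z":0,"hand":36},{"rx":0,"ry":-0.17,"rz":0,"x":0,"y":0,"z":0,"hand":36},{"rx":0,"ry":0,"rz":0,"x":0,"y":0,"z":0,"hand":36}])

```text
time_s: 1.15
eef_pos: [189.6, 489.6, 229.3]
ee_rot: [0.802, 0.197, 0.398, -0.4]
force: [0.0, 0.6, 0.3]
grip_width: 0.422
```

```bash
cat >> h.py <<'E'
from rig import sense
from scipy.spatial.transform import Rotation as Ro
def pose():
    s=sense();q=s["ee_rot"];M=Ro.from_quat([q[1],q[2],q[3],q[0]]).as_matrix();return np.array(s["eef_pos"]),M
def shift(target):
    p,M=pose();return (M.T@(np.array(target)-p)).round(1)
def info():
    p,M=pose();print("p",p.round(1),"x",M[:,0].round(3),"az",np.degrees(np.arctan2(M[1,0],M[0,0])).round(1),"y",M[:,1].round(3),"z",M[:,2].round(3),"q",sense()["joints"].round(2))
E
python3 - <<'E'
from h import *
info();print(shift([495,153,120]))
E
```

```text
p [189.6 489.6 229.3] x [ 0.363 -0.485 -0.795] az -53.2 y [ 0.798  0.602 -0.003] z [ 0.481 -0.634  0.606] q [ 1.23  0.57  1.26 -0.53  1.69  0.62]
[361.1  41.4 293.9]
```

Emit:
jog_arm(increments=[{"rx":0,"ry":0,"rz":0,"x":36,"y":4,"z":29.4,"hand":36},{"rx":0,"ry":0,"rz":0,"x":36,"y":4,"z":29.4,"hand":36},{"rx":0,"ry":0,"rz":0,"x":36,"y":4,"z":29.4,"hand":36},{"rx":0,"ry":0,"rz":0,"x":36,"y":4,"z":29.4,"hand":36},{"rx":0,"ry":0,"rz":0,"x":36,"y":4,"z":29.4,"hand":36}])

```text
time_s: 1.78
eef_pos: [343.4, 318.9, 177.2]
ee_rot: [0.801, 0.2, 0.398, -0.4]
force: [1.5, 0.5, 0.1]
grip_width: 0.422
```

Emit:
jog_arm(increments=[{"rx":0,"ry":0,"rz":0,"x":36,"y":4,"z":29.4,"hand":36},{"rx":0,"ry":0,"rz":0,"x":36,"y":4,"z":29.4,"hand":36},{"rx":0,"ry":0,"rz":0,"x":36,"y":4,"z":29.4,"hand":36},{"rx":0,"ry":0,"rz":0,"x":36,"y":4,"z":29.4,"hand":36},{"rx":0,"ry":0,"rz":0,"x":0,"y":0,"z":0,"hand":36}])

```text
time_s: 2.4
eef_pos: [464.6, 182.9, 133.5]
ee_rot: [0.8, 0.201, 0.397, -0.402]
force: [-0.1, 0.4, -0.6]
grip_width: 0.422
```

```bash
python3 - <<'E'
from h import *
from rig import capture
import cv2
info()
for n in("wrist","scene"):
    cv2.imwrite(f"pics/{n}1.png",capture(n)[:,:,::-1])
E
```

```text
p [464.6 182.9 133.5] x [ 0.361 -0.484 -0.797] az -53.3 y [0.803 0.596 0.002] z [ 0.474 -0.641  0.604] q [ 0.44  0.4   1.81 -0.8   0.97  0.29]
```

View pics/wrist1.png

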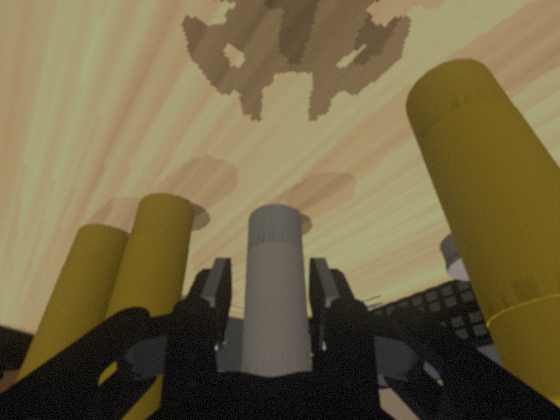

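View pics/scene1.png

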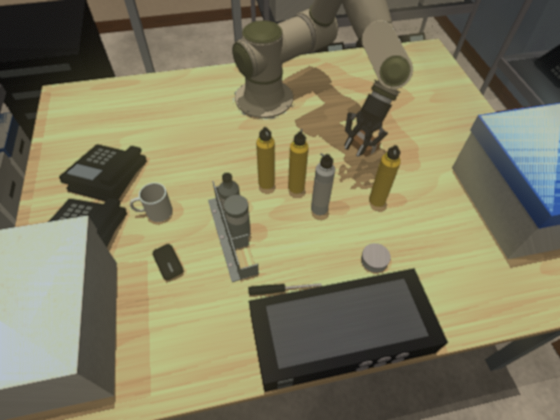

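The wrist view is upside down. The can's base is between the fingers, nearest edge at about (275,206), sides at columns 249 and 302. I'll locate it from this view.

```bash
cat >> h.py <<'E'
def wray(u,v,z):
    c=get_calibration("wrist");p,M=pose();T=c["T_tool_cam"]
    o=p+M@T[:3,3];d=M@T[:3,:3]@np.linalg.inv(c["camera_matrix"])@np.array([u,v,1.])
    return o,o+d*(z-o[2])/d[2]
E
python3 - <<'E'
from h import *
o,a=wray(275,206,0);d=(a-o)[:2];d/=np.linalg.norm(d)
print(o.round(),a.round(1),"centre",(a[:2]+27.5*d).round(1))
_,l=wray(249,216,0);_,r=wray(302,216,0);print(l.round(1),r.round(1),np.linalg.norm(l-r))
for uv in((455,62),(165,195),(102,226)):
  o,a=wray(*uv,0);d=(a-o)[:2];d/=np.linalg.norm(d);print("gold",(a[:2]+27.5*d).round(1))
E
```

```text
[378. 301. 204.] [542.3  91.4   0. ] centre [559.3  69.8]
[531.   61.5   0. ] [575.5  94.7   0. ] 55.52410014142574
gold [569.6 277.2]
gold [453.8  15.4]
gold [415.6 -77.1]
```

```bash
python3 - <<'E'
from h import *
print(shift([519,124,40]),shift([523.4,117.9,18]))
E
```

```text
[124.5   7.5   8.6] [146.5   7.4   1.3]
```

Emit:
jog_arm(increments=[{"rx":0,"ry":0,"rz":0,"x":31,"y":2,"z":2,"hand":36},{"rx":0,"ry":0,"rz":0,"x":31,"y":2,"z":2,"hand":36},{"rx":0,"ry":0,"rz":0,"x":31,"y":2,"z":2,"hand":36},{"rx":0,"ry":0,"rz":0,"x":31,"y":1.5,"z":2,"hand":36},{"rx":0,"ry":0,"rz":0,"x":0,"y":0,"z":0,"hand":36}])

```text
time_s: 3.12
eef_pos: [518.1, 124.8, 39.0]
ee_rot: [0.801, 0.199, 0.398, -0.401]
force: [0.4, 0.4, -0.0]
grip_width: 0.424
```

```bash
python3 - <<'E'
from h import *
from rig import capture
import cv2
info();print(shift([523.4,117.9,18]),sense()["force"])
cv2.imwrite("pics/wrist2.png",capture("wrist")[:,:,::-1])
E
```

```text
p [518.1 124.8  39. ] x [ 0.362 -0.484 -0.797] az -53.2 y [ 0.8    0.6   -0.001] z [ 0.478 -0.637  0.604] q [ 0.29  0.59  1.83 -0.99  0.75  0.41]
[22.   0.1 -5.7] [ 0.35435262  0.41962802 -0.03827634]
```

View pics/wrist2.png

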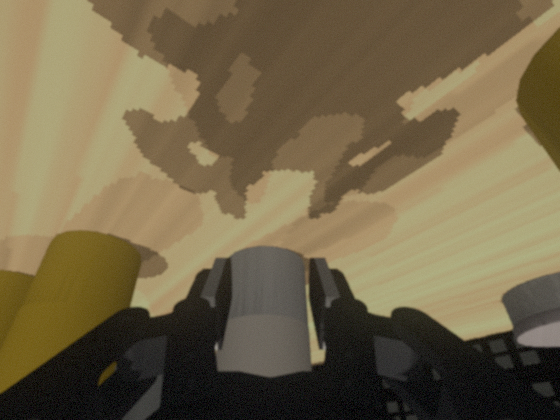

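Emit:
jog_arm(increments=[{"rx":0,"ry":0,"rz":0,"x":11,"y":0,"z":-3,"hand":36},{"rx":0,"ry":0,"rz":0,"x":11,"y":0,"z":-3,"hand":36},{"rx":0,"ry":0,"rz":0,"x":0,"y":0,"z":0,"hand":36}])

```text
time_s: 3.55
eef_pos: [523.4, 117.9, 17.7]
ee_rot: [0.801, 0.198, 0.398, -0.401]
force: [0.5, 0.5, -0.6]
grip_width: 0.423
```

```bash
python3 - <<'E'
from h import *
info()
p,M=pose();u=M[:2,0]/np.linalg.norm(M[:2,0]);c=np.array([559.3,69.8]);d=c-p[:2];print("ahead",d@u,"lat",d@[-u[1],u[0]],sense()["force"])
E
```

```text
p [523.4 117.9  17.7] x [ 0.362 -0.484 -0.796] az -53.2 y [ 0.8    0.6   -0.001] z [ 0.479 -0.636  0.605] q [ 0.27  0.64  1.83 -1.04  0.71  0.46]
ahead 60.07646673415902 lat -0.0669946618074784 [ 0.51360439  0.49538879 -0.60773787]
```

Emit:
jog_arm(increments=[{"rx":0,"ry":0,"rz":0,"x":3,"y":0,"z":4,"hand":36},{"rx":0,"ry":0,"rz":0,"x":3,"y":0,"z":4,"hand":36},{"rx":0,"ry":0,"rz":0,"x":3,"y":0,"z":4,"hand":36},{"rx":0,"ry":0,"rz":0,"x":3,"y":0,"z":4,"hand":36},{"rx":0,"ry":0,"rz":0,"x":3,"y":0,"z":4,"hand":36}])

```text
time_s: 4.18
eef_pos: [539.0, 97.8, 18.7]
ee_rot: [0.801, 0.199, 0.397, -0.4]
force: [0.2, 0.5, -0.9]
grip_width: 0.424
```

Emit:
jog_arm(increments=[{"rx":0,"ry":0,"rz":0,"x":3,"y":0,"z":4,"hand":36},{"rx":0,"ry":0,"rz":0,"x":3,"y":0,"z":4,"hand":36},{"rx":0,"ry":0,"rz":0,"x":3,"y":0,"z":4,"hand":36},{"rx":0,"ry":0,"rz":0,"x":3,"y":0,"z":4,"hand":36},{"rx":0,"ry":0,"rz":0,"x":0,"y":0,"z":0,"hand":36}])

```text
time_s: 4.8
eef_pos: [551.0, 81.8, 18.8]
ee_rot: [0.801, 0.199, 0.397, -0.401]
force: [-0.4, -0.8, -0.1]
grip_width: 0.424
```

```bash
python3 - <<'E'
from h import *
from rig import capture
import cv2
info();print(sense()["force"])
cv2.imwrite("pics/wrist3.png",capture("wrist")[:,:,::-1])
cv2.imwrite("pics/scene3.png",cv2.resize(capture("scene")[60:310,180:450,::-1],None,fx=2.4,fy=2.4))
E
```

```text
p [551.   81.8  18.8] x [ 0.363 -0.484 -0.796] az -53.1 y [0.8 0.6 0. ] z [ 0.478 -0.637  0.605] q [ 0.19  0.64  1.8  -1.06  0.67  0.4 ]
[-0.36354692 -0.80555207 -0.06787869]
```

View pics/wrist3.png

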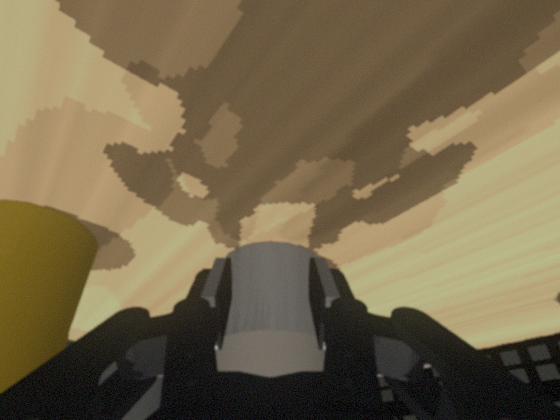

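View pics/scene3.png

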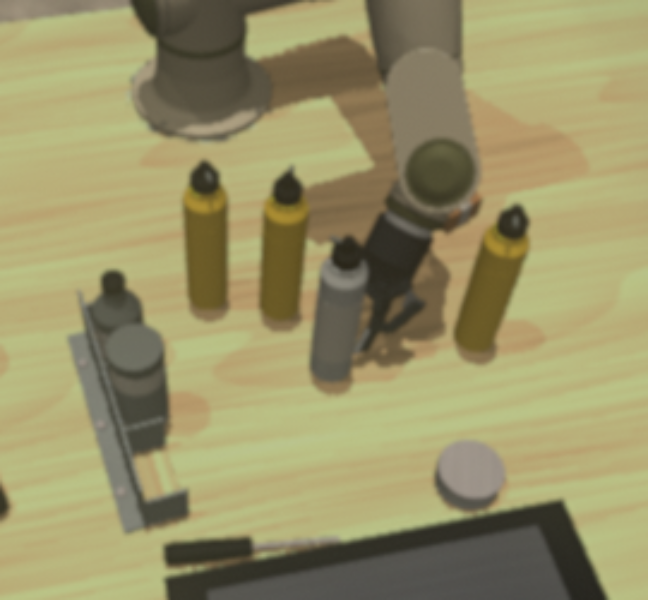

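```bash
python3 - <<'E'
from h import *
o,a=wray(272,243,0);p,M=pose();d=(a-o)[:2];d/=np.linalg.norm(d);c=a[:2]+27.5*d
u=M[:2,0]/np.linalg.norm(M[:2,0]);print(c,"ahead",(c-p[:2])@u)
for z in(150,200,250,300):print(z,ray("scene",363,131,z).round())
E
```

```text
[571.4025428   59.06743649] ahead 30.66785146842628
150 [399. 244. 150.]
200 [448. 218. 200.]
250 [496. 192. 250.]
300 [544. 165. 300.]
```

Emit:
jog_arm(increments=[{"rx":0,"ry":0,"rz":0,"x":3.6,"y":0,"z":4.8,"hand":36},{"rx":0,"ry":0,"rz":0,"x":3.6,"y":0,"z":4.8,"hand":36},{"rx":0,"ry":0,"rz":0,"x":3.6,"y":0,"z":4.8,"hand":36},{"rx":0,"ry":0,"rz":0,"x":3.6,"y":0,"z":4.8,"hand":36},{"rx":0,"ry":0,"rz":0,"x":3.6,"y":0,"z":4.8,"hand":36}])

```text
time_s: 5.52
eef_pos: [569.0, 57.7, 18.9]
ee_rot: [0.801, 0.199, 0.397, -0.401]
force: [-0.7, 0.6, -0.9]
grip_width: 0.425
```

Emit:
jog_arm(increments=[{"rx":0,"ry":0,"rz":0,"x":3.6,"y":0,"z":4.8,"hand":36},{"rx":0,"ry":0,"rz":0,"x":3.6,"y":0,"z":4.8,"hand":36},{"rx":0,"ry":0,"rz":0,"x":3.6,"y":0,"z":4.8,"hand":36},{"rx":0,"ry":0,"rz":0,"x":3.6,"y":0,"z":4.8,"hand":36},{"rx":0,"ry":0,"rz":0,"x":0,"y":0,"z":0,"hand":36}])

```text
time_s: 6.15
eef_pos: [583.4, 38.5, 19.2]
ee_rot: [0.801, 0.199, 0.397, -0.401]
force: [-0.1, -0.0, -0.4]
grip_width: 0.422
```

```bash
python3 - <<'E'
from h import *
from rig import capture
import cv2
info();print(sense()["force"])
cv2.imwrite("pics/top4.png",capture("top")[:,:,::-1])
cv2.imwrite("pics/scene4.png",cv2.resize(capture("scene")[60:310,180:450,::-1],None,fx=2.4,fy=2.4))
E
```

```text
p [583.4  38.5  19.2] x [ 0.363 -0.484 -0.796] az -53.1 y [0.8 0.6 0. ] z [ 0.477 -0.637  0.605] q [ 0.09  0.66  1.76 -1.06  0.63  0.31]
[-0.08372539 -0.01356161 -0.43463686]
```

View pics/scene4.png

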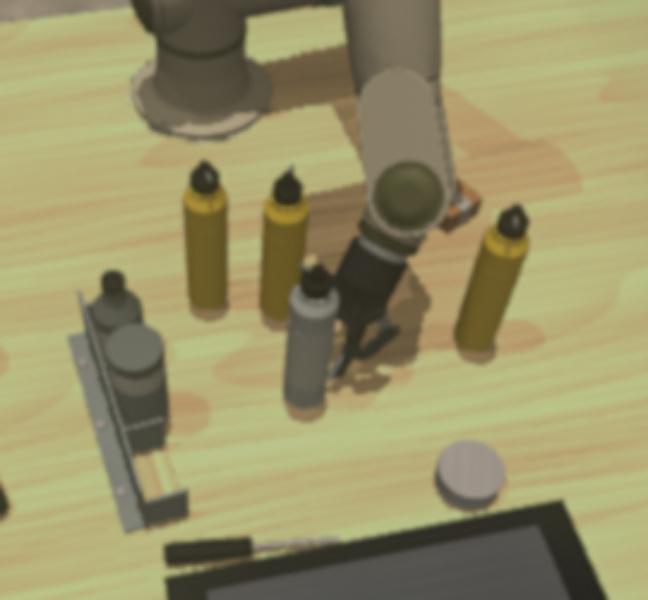

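View pics/top4.png

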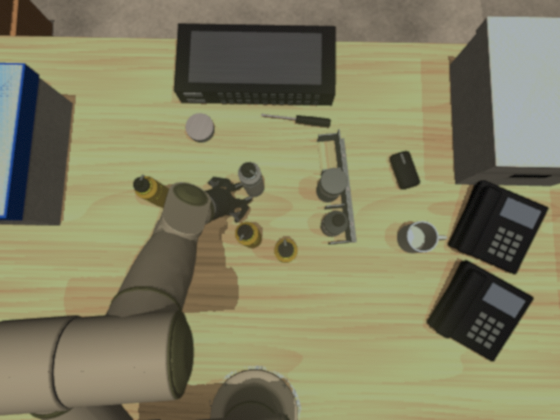

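Emit:
jog_arm(increments=[{"rx":0,"ry":0,"rz":0,"x":3.7,"y":0,"z":4.7,"hand":36},{"rx":0,"ry":0,"rz":0,"x":3.7,"y":0,"z":4.7,"hand":36},{"rx":0,"ry":0,"rz":0,"x":3.7,"y":0,"z":4.7,"hand":36},{"rx":0,"ry":0,"rz":0,"x":3.7,"y":0,"z":4.7,"hand":36},{"rx":0,"ry":0,"rz":0,"x":3.7,"y":0,"z":4.7,"hand":36}])

```text
time_s: 6.88
eef_pos: [601.4, 14.7, 18.7]
ee_rot: [0.801, 0.199, 0.397, -0.4]
force: [-1.7, 2.8, 1.8]
grip_width: 0.422
```

Emit:
jog_arm(increments=[{"rx":0,"ry":0,"rz":0,"x":3.7,"y":0,"z":4.7,"hand":36},{"rx":0,"ry":0,"rz":0,"x":3.7,"y":0,"z":4.7,"hand":36},{"rx":0,"ry":0,"rz":0,"x":3.7,"y":0,"z":4.7,"hand":36},{"rx":0,"ry":0,"rz":0,"x":3.7,"y":0,"z":4.7,"hand":36},{"rx":0,"ry":0,"rz":0,"x":3.7,"y":0,"z":4.7,"hand":36}])

```text
time_s: 7.5
eef_pos: [619.4, -9.2, 18.2]
ee_rot: [0.801, 0.199, 0.397, -0.4]
force: [-3.2, 3.8, 4.4]
grip_width: 0.421
```

```bash
python3 - <<'E'
from h import *
from rig import capture
import cv2
info();print(sense()["force"])
cv2.imwrite("pics/wrist5.png",capture("wrist")[:,:,::-1])
cv2.imwrite("pics/scene5.png",cv2.resize(capture("scene")[60:310,180:450,::-1],None,fx=2.4,fy=2.4))
E
```

```text
p [619.4  -9.2  18.2] x [ 0.364 -0.484 -0.796] az -53.1 y [0.8 0.6 0. ] z [ 0.478 -0.637  0.605] q [-0.    0.7   1.69 -1.05  0.59  0.2 ]
[-3.16766723  3.78738715  4.36945824]
```

View pics/scene5.png

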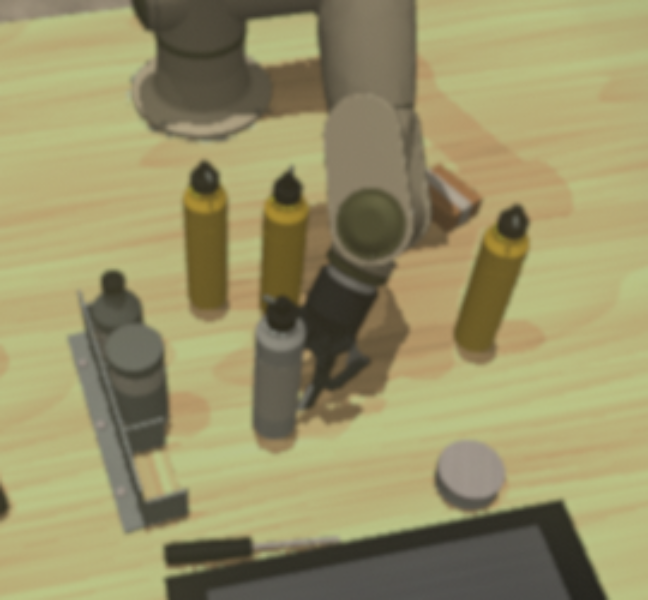

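View pics/wrist5.png

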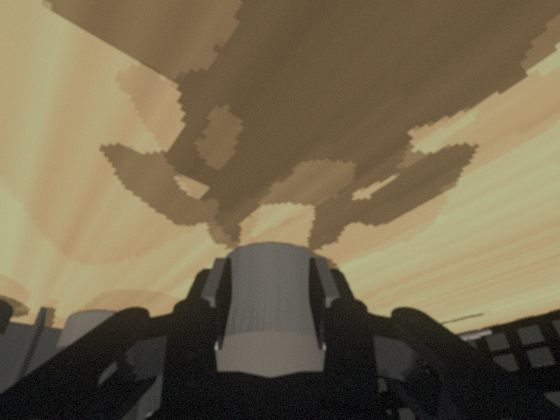

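Emit:
jog_arm(increments=[{"rx":0,"ry":0,"rz":0,"x":3.6,"y":0,"z":4.8,"hand":36},{"rx":0,"ry":0,"rz":0,"x":3.6,"y":0,"z":4.8,"hand":36},{"rx":0,"ry":0,"rz":0,"x":3.6,"y":0,"z":4.8,"hand":36},{"rx":0,"ry":0,"rz":0,"x":3.6,"y":0,"z":4.8,"hand":36},{"rx":0,"ry":0,"rz":0,"x":3.6,"y":0,"z":4.8,"hand":36}])

```text
time_s: 8.22
eef_pos: [637.2, -33.4, 18.1]
ee_rot: [0.801, 0.199, 0.398, -0.401]
force: [-1.2, 1.3, 0.1]
grip_width: 0.424
```

Emit:
jog_arm(increments=[{"rx":0,"ry":0,"rz":0,"x":3.6,"y":0,"z":4.8,"hand":36},{"rx":0,"ry":0,"rz":0,"x":3.6,"y":0,"z":4.8,"hand":36},{"rx":0,"ry":0,"rz":0,"x":3.6,"y":0,"z":4.8,"hand":36},{"rx":0,"ry":0,"rz":0,"x":3,"y":0,"z":4,"hand":36},{"rx":0,"ry":0,"rz":0,"x":0,"y":0,"z":0,"hand":36}])

```text
time_s: 8.85
eef_pos: [651.1, -51.7, 18.5]
ee_rot: [0.801, 0.199, 0.397, -0.401]
force: [-0.9, -0.1, 0.1]
grip_width: 0.42
```

```bash
python3 - <<'E'
from h import *
from rig import capture
import cv2
info();print(sense()["force"])
cv2.imwrite("pics/wrist6.png",capture("wrist")[:,:,::-1])
cv2.imwrite("pics/top6.png",cv2.resize(capture("top")[90:270,160:400,::-1],None,fx=3.3,fy=3.3,interpolation=cv2.INTER_CUBIC))
cv2.imwrite("pics/scene6.png",cv2.resize(capture("scene")[60:310,180:450,::-1],None,fx=2.4,fy=2.4))
E
```

```text
p [651.1 -51.7  18.5] x [ 0.363 -0.484 -0.796] az -53.1 y [ 0.8  0.6 -0. ] z [ 0.478 -0.637  0.605] q [-0.08  0.73  1.61 -1.    0.57  0.09]
[-0.85713937 -0.1078861   0.13632051]
```

View pics/scene6.png

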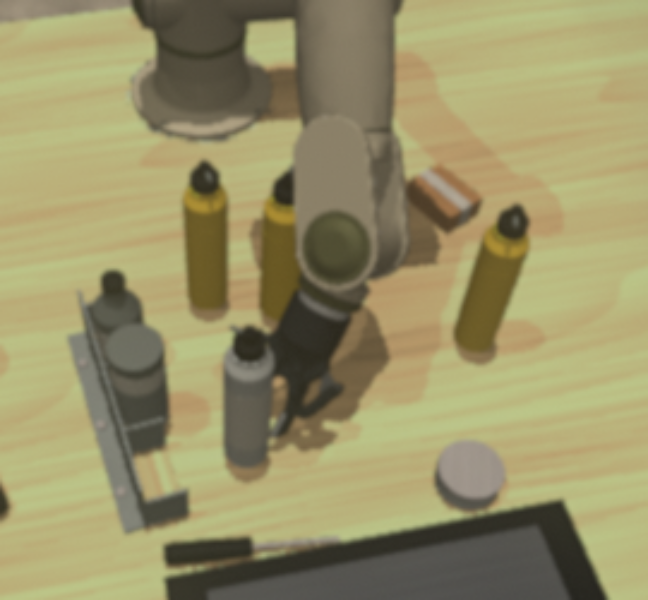

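View pics/top6.png

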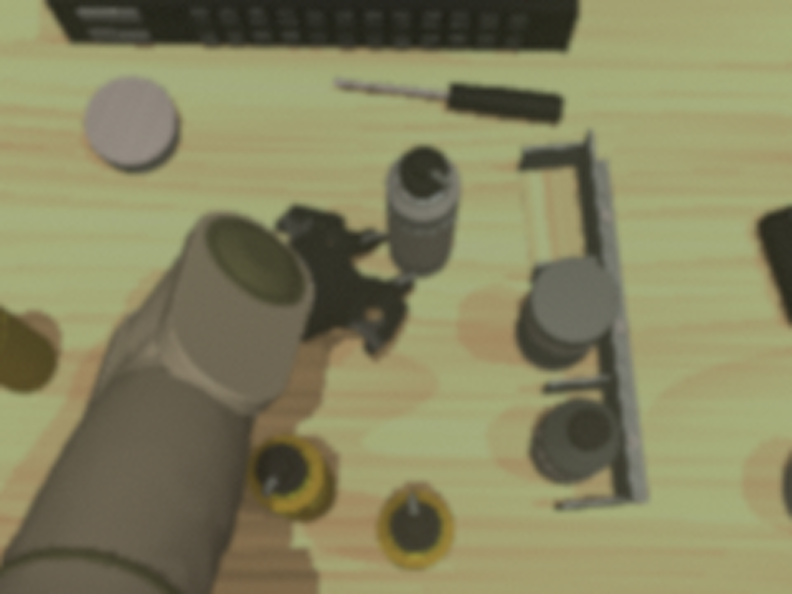

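View pics/wrist6.png

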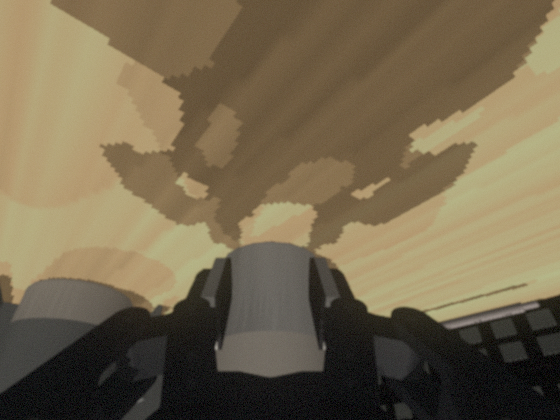

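```bash
python3 - <<'E'
from h import *
import cv2
def P(n):
    c=get_calibration(n);return c["camera_matrix"]@np.c_[c["R"],c["t"]]
def tri(a,b):
    X=cv2.triangulatePoints(P("top"),P("scene"),np.array(a,float).reshape(2,1),np.array(b,float).reshape(2,1));X=(X[:3]/X[3]).ravel();print(X.round(),proj("top",X)-a,proj("scene",X)-b)
tri((237.9,168.8),(319.6,162.9))
# forearm lower-right edge & joint between forearm and wrist piece
tri((160+140/3.3,90+365/3.3),(180+300/2.4,60+130/2.4))
tri((160+285/3.3,90+463/3.3),(180+286/2.4,60+180/2.4))
E
```

```text
[590.  38. 257.] [-1.23595656 -0.31136792] [-1.08690371  0.10771155]
[503.  55. 352.] [18.21038345  0.52354263] [14.15198449 -3.70436546]
[458.  18. 233.] [-1.44627318 -0.35379328] [-1.17211518  0.07708258]
```

Emit:
jog_arm(increments=[{"rx":0.012,"ry":0,"rz":-0.009,"x":3.2,"y":-2.2,"z":4.3,"hand":36},{"rx":0.012,"ry":0,"rz":-0.009,"x":3.2,"y":-2.2,"z":4.3,"hand":36},{"rx":0.012,"ry":0,"rz":-0.009,"x":3.2,"y":-2.1,"z":4.3,"hand":36},{"rx":0.012,"ry":0,"rz":-0.009,"x":3.2,"y":-2.0,"z":4.3,"hand":36},{"rx":0.012,"ry":0,"rz":-0.009,"x":3.3,"y":-1.9,"z":4.4,"hand":36}])

```text
time_s: 9.62
eef_pos: [658.0, -79.7, 18.7]
ee_rot: [0.786, 0.214, 0.39, -0.431]
force: [-0.1, 1.1, -0.7]
grip_width: 0.425
```

```bash
python3 - <<'E'
from h import *
from rig import capture
import cv2
info();print(sense()["force"])
cv2.imwrite("pics/wrist7.png",capture("wrist")[:,:,::-1])
E
```

```text
p [658.  -79.7  18.7] x [ 0.326 -0.51  -0.796] az -57.4 y [0.843 0.538 0.   ] z [ 0.428 -0.671  0.605] q [-0.12  0.75  1.57 -0.97  0.61  0.08]
[-0.06766639  1.13894165 -0.65536684]
```

View pics/wrist7.png

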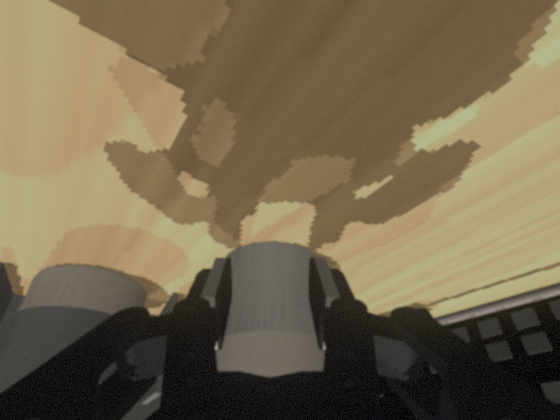

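Emit:
jog_arm(increments=[{"rx":0.012,"ry":0,"rz":-0.009,"x":3.4,"y":-1.7,"z":4.5,"hand":36},{"rx":0.012,"ry":0,"rz":-0.009,"x":3.4,"y":-1.6,"z":4.5,"hand":36},{"rx":0.012,"ry":0,"rz":-0.009,"x":3.4,"y":-1.5,"z":4.5,"hand":36},{"rx":0.012,"ry":0,"rz":-0.009,"x":3.4,"y":-1.4,"z":4.5,"hand":36},{"rx":0.012,"ry":0,"rz":-0.009,"x":3.4,"y":-1.3,"z":4.5,"hand":36}])

```text
time_s: 10.3
eef_pos: [666.0, -107.8, 18.7]
ee_rot: [0.769, 0.228, 0.381, -0.46]
force: [-1.0, 1.8, 0.1]
grip_width: 0.418
```

```bash
python3 - <<'E'
from h import *
from rig import capture
import cv2
info();print(sense()["force"])
p,M=pose();u=M[:2,0]/np.linalg.norm(M[:2,0]);print("can est",p[:2]+31*u)
cv2.imwrite("pics/top8.png",cv2.resize(capture("top")[90:270,160:400,::-1],None,fx=3.3,fy=3.3,interpolation=cv2.INTER_CUBIC))
cv2.imwrite("pics/scene8.png",cv2.resize(capture("scene")[110:290,190:390,::-1],None,fx=3.3,fy=3.3,interpolation=cv2.INTER_CUBIC))
E
```

```text
p [ 666.  -107.8   18.7] x [ 0.287 -0.533 -0.796] az -61.7 y [0.881 0.473 0.001] z [ 0.376 -0.702  0.605] q [-0.15  0.78  1.51 -0.93  0.65  0.07]
[-1.01100258  1.77556745  0.13077213]
can est [ 680.74111154 -135.08162205]
```

View pics/top8.png

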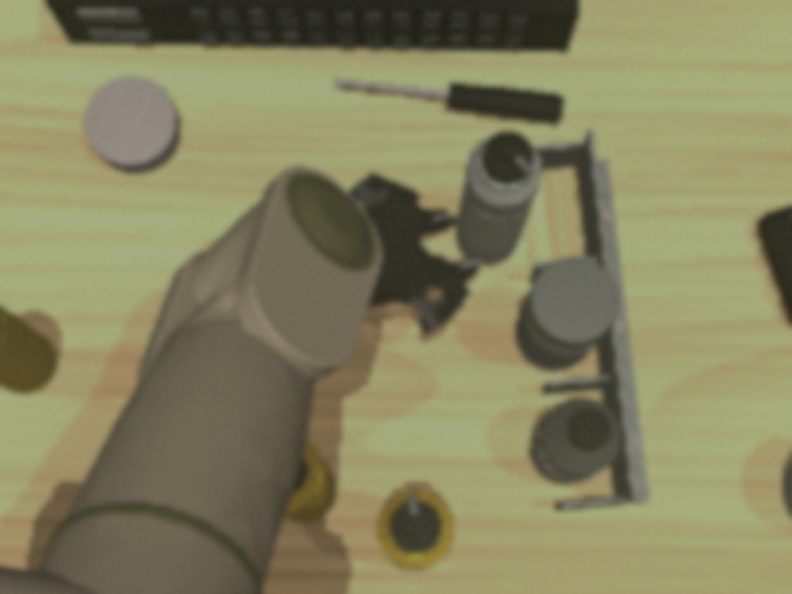

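View pics/scene8.png

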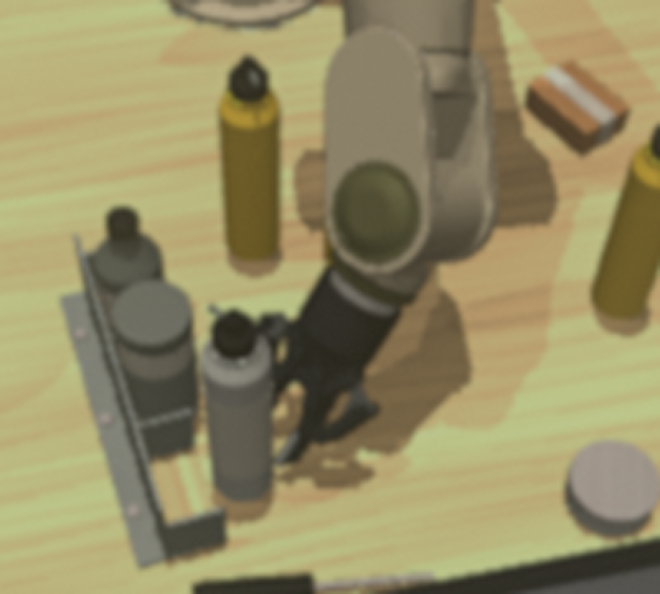

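Emit:
jog_arm(increments=[{"rx":0,"ry":0,"rz":0,"x":2.9,"y":-1.1,"z":3.9,"hand":36},{"rx":0,"ry":0,"rz":0,"x":2.9,"y":-1.1,"z":3.9,"hand":36},{"rx":0,"ry":0,"rz":0,"x":2.9,"y":-1.1,"z":3.9,"hand":36},{"rx":0,"ry":0,"rz":0,"x":2.9,"y":-1.1,"z":3.9,"hand":36},{"rx":0,"ry":0,"rz":0,"x":2.9,"y":-1.1,"z":3.9,"hand":36}])

```text
time_s: 11.02
eef_pos: [672.7, -131.8, 19.0]
ee_rot: [0.769, 0.228, 0.381, -0.459]
force: [-0.4, 2.2, -0.8]
grip_width: 0.422
```

Emit:
jog_arm(increments=[{"rx":0,"ry":0,"rz":0,"x":2.9,"y":-1.1,"z":3.9,"hand":36},{"rx":0,"ry":0,"rz":0,"x":2.9,"y":-1.1,"z":3.9,"hand":36},{"rx":0,"ry":0,"rz":0,"x":0,"y":0,"z":0,"hand":36}])

```text
time_s: 11.4
eef_pos: [675.4, -141.5, 19.2]
ee_rot: [0.769, 0.228, 0.381, -0.459]
force: [0.7, 0.2, -0.3]
grip_width: 0.42
```

```bash
python3 - <<'E'
from h import *
from rig import capture
import cv2
info();print(sense()["force"])
p,M=pose();u=M[:2,0]/np.linalg.norm(M[:2,0]);print("can est",p[:2]+31*u)
cv2.imwrite("pics/top9.png",cv2.resize(capture("top")[110:210,260:370,::-1],None,fx=6,fy=6,interpolation=cv2.INTER_CUBIC))
cv2.imwrite("pics/scene9.png",cv2.resize(capture("scene")[180:290,200:320,::-1],None,fx=5,fy=5,interpolation=cv2.INTER_CUBIC))
cv2.imwrite("pics/wrist9.png",capture("wrist")[:,:,::-1])
E
```

```text
p [ 675.4 -141.5   19.2] x [ 0.287 -0.533 -0.796] az -61.6 y [0.881 0.474 0.001] z [ 0.377 -0.701  0.605] q [-0.2   0.79  1.48 -0.92  0.62  0.  ]
[ 0.71635813  0.18578521 -0.3200185 ]
can est [ 690.10053352 -168.74206788]
```

View pics/top9.png

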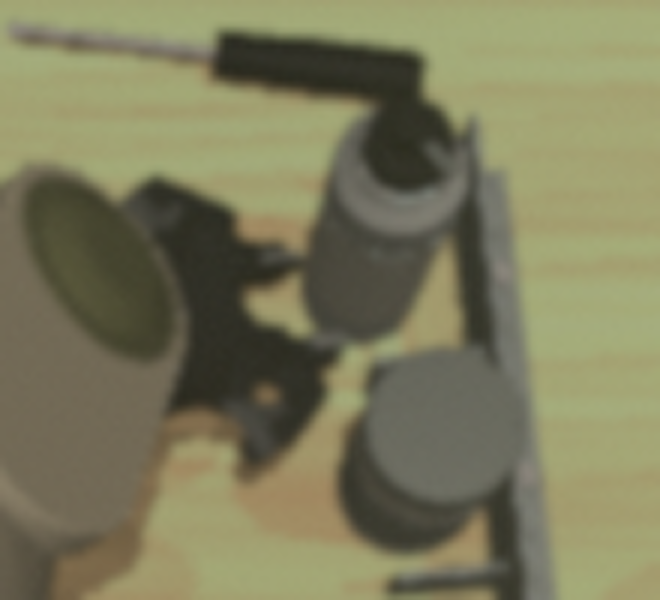

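View pics/scene9.png

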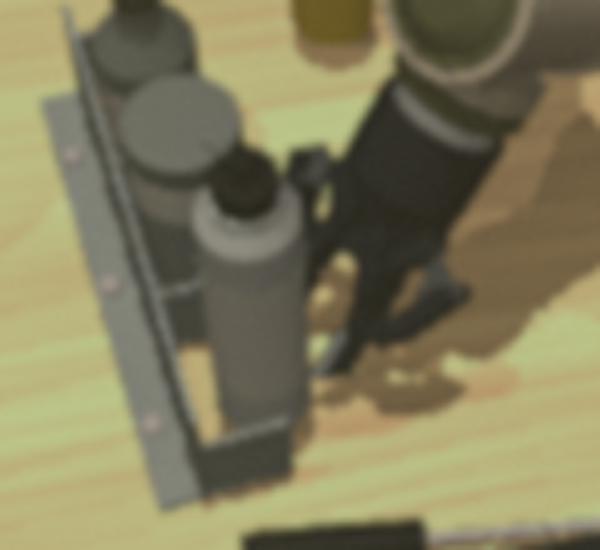

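View pics/wrist9.png

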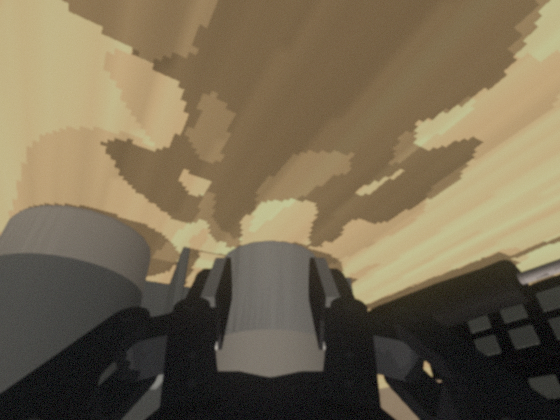

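Emit:
jog_arm(increments=[{"rx":0,"ry":0,"rz":0,"x":1.4,"y":-0.9,"z":1.8,"hand":36},{"rx":0,"ry":0,"rz":0,"x":1.4,"y":-0.9,"z":1.8,"hand":36},{"rx":0,"ry":0,"rz":0,"x":1.4,"y":-0.9,"z":1.8,"hand":36},{"rx":0,"ry":0,"rz":0,"x":1.4,"y":-0.9,"z":1.8,"hand":36}])

```text
time_s: 12.05
eef_pos: [676.6, -150.8, 19.1]
ee_rot: [0.769, 0.228, 0.381, -0.459]
force: [-0.8, 2.4, 0.5]
grip_width: 0.424
```

Emit:
jog_arm(increments=[{"rx":0,"ry":0,"rz":0,"x":0.55,"y":-0.4,"z":0.75,"hand":36},{"rx":0,"ry":0,"rz":0,"x":0.55,"y":-0.4,"z":0.75,"hand":36}])

```text
time_s: 12.3
eef_pos: [676.7, -152.8, 19.1]
ee_rot: [0.769, 0.228, 0.381, -0.459]
force: [0.3, 2.4, 0.8]
grip_width: 0.422
```

Emit:
jog_arm(increments=[{"rx":0,"ry":0,"rz":0,"x":0.55,"y":-0.4,"z":0.75,"hand":36},{"rx":0,"ry":0,"rz":0,"x":0.55,"y":-0.4,"z":0.75,"hand":36}])

```text
time_s: 12.55
eef_pos: [676.8, -154.8, 19.1]
ee_rot: [0.769, 0.228, 0.381, -0.459]
force: [0.2, 2.0, 0.7]
grip_width: 0.417
```

Emit:
jog_arm(increments=[{"rx":0,"ry":0,"rz":0,"x":0.55,"y":-0.4,"z":0.75,"hand":36},{"rx":0,"ry":0,"rz":0,"x":0.55,"y":-0.4,"z":0.75,"hand":36}])

```text
time_s: 12.8
eef_pos: [677.0, -156.9, 19.1]
ee_rot: [0.769, 0.228, 0.381, -0.459]
force: [-0.5, 2.3, 0.6]
grip_width: 0.423
```

Emit:
jog_arm(increments=[{"rx":0,"ry":0,"rz":0,"x":0.55,"y":-0.4,"z":0.75,"hand":36}])

```text
time_s: 12.92
eef_pos: [677.1, -157.9, 19.1]
ee_rot: [0.769, 0.228, 0.381, -0.459]
force: [0.0, 1.9, 0.9]
grip_width: 0.423
```

```bash
python3 - <<'E'
from h import *
from rig import capture
import cv2
info();print(sense()["force"])
p,M=pose();u=M[:2,0]/np.linalg.norm(M[:2,0]);print("can est",p[:2]+31*u)
cv2.imwrite("pics/top10.png",cv2.resize(capture("top")[110:210,260:370,::-1],None,fx=6,fy=6,interpolation=cv2.INTER_CUBIC))
cv2.imwrite("pics/scene10.png",cv2.resize(capture("scene")[180:290,200:320,::-1],None,fx=5,fy=5,interpolation=cv2.INTER_CUBIC))
E
```

```text
p [ 677.1 -157.9   19.1] x [ 0.288 -0.532 -0.796] az -61.6 y [0.88  0.474 0.001] z [ 0.377 -0.701  0.605] q [-0.23  0.8   1.47 -0.91  0.61 -0.02]
[0.01415129 1.94957585 0.89569207]
can est [ 691.82634977 -185.13761879]
```

View pics/top10.png

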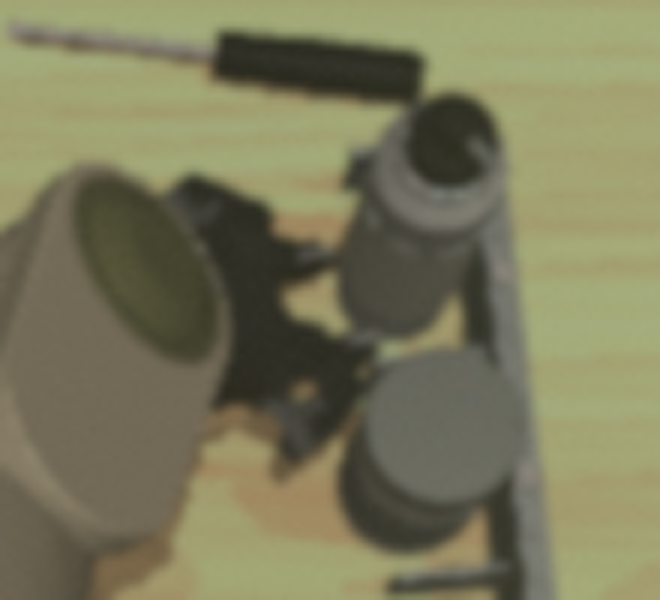

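View pics/scene10.png

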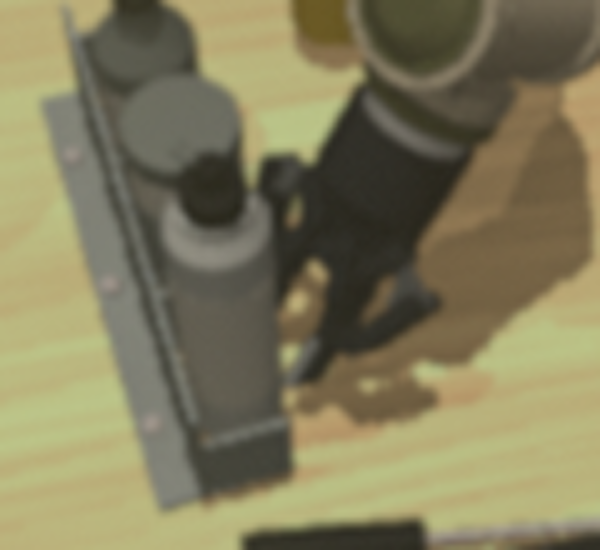

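Emit:
jog_arm(increments=[{"rx":0,"ry":0,"rz":0,"x":0.55,"y":-0.35,"z":0.75,"hand":36}])

```text
time_s: 13.15
eef_pos: [677.2, -158.8, 19.1]
ee_rot: [0.769, 0.228, 0.381, -0.459]
force: [0.2, 2.3, 0.3]
grip_width: 0.422
```

Emit:
jog_arm(increments=[{"rx":0,"ry":0,"rz":0,"x":0.55,"y":-0.35,"z":0.75,"hand":36}])

```text
time_s: 13.28
eef_pos: [677.3, -159.8, 19.1]
ee_rot: [0.769, 0.228, 0.381, -0.459]
force: [-0.5, 2.6, 1.6]
grip_width: 0.422
```

Emit:
jog_arm(increments=[{"rx":0,"ry":0,"rz":0,"x":0.55,"y":-0.35,"z":0.75,"hand":36}])

```text
time_s: 13.4
eef_pos: [677.5, -160.8, 19.1]
ee_rot: [0.769, 0.228, 0.381, -0.459]
force: [-0.8, 2.4, 1.0]
grip_width: 0.424
```

Emit:
jog_arm(increments=[{"rx":0,"ry":0,"rz":0,"x":0.55,"y":-0.35,"z":0.75,"hand":36}])

```text
time_s: 13.52
eef_pos: [677.6, -161.7, 19.1]
ee_rot: [0.769, 0.228, 0.381, -0.459]
force: [-1.3, 5.5, 2.2]
grip_width: 0.419
```

Emit:
jog_arm(increments=[{"rx":0,"ry":0,"rz":0,"x":0.55,"y":-0.35,"z":0.75,"hand":36}])

```text
time_s: 13.65
eef_pos: [677.7, -162.0, 19.0]
ee_rot: [0.769, 0.228, 0.382, -0.459]
force: [-3.1, 10.2, 2.4]
grip_width: 0.422
```

```bash
python3 - <<'E'
from h import *
from rig import capture
import cv2
info();print(sense()["force"],sense()["wrist_torque"])
p,M=pose();u=M[:2,0]/np.linalg.norm(M[:2,0]);print("can est",p[:2]+31*u)
cv2.imwrite("pics/top11.png",cv2.resize(capture("top")[110:210,260:370,::-1],None,fx=6,fy=6,interpolation=cv2.INTER_CUBIC))
cv2.imwrite("pics/scene11.png",cv2.resize(capture("scene")[180:290,200:320,::-1],None,fx=5,fy=5,interpolation=cv2.INTER_CUBIC))
cv2.imwrite("pics/wrist11.png",capture("wrist")[:,:,::-1])
E
```

```text
p [ 677.7 -162.    19. ] x [ 0.288 -0.532 -0.797] az -61.6 y [0.88  0.475 0.001] z [ 0.377 -0.701  0.605] q [-0.24  0.8   1.47 -0.91  0.61 -0.03]
[-3.12460158 10.22400614  2.36799925] [1.29089403 0.43654086 0.3188851 ]
can est [ 692.4783025  -189.26344779]
```

View pics/top11.png

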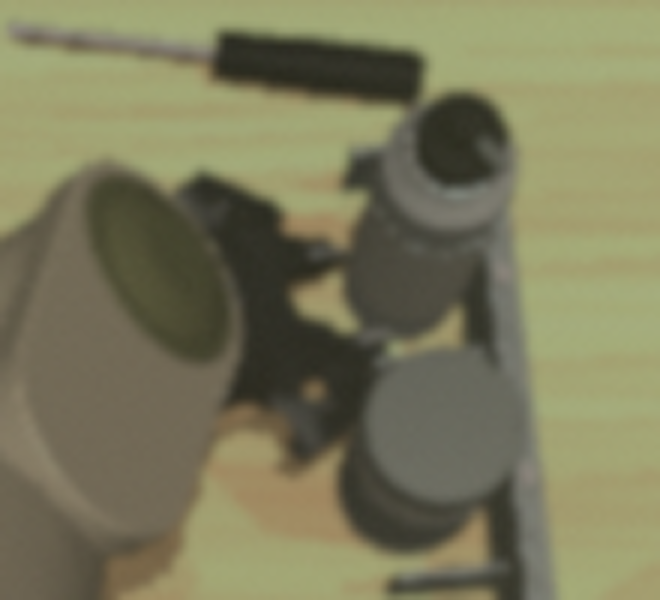

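View pics/scene11.png

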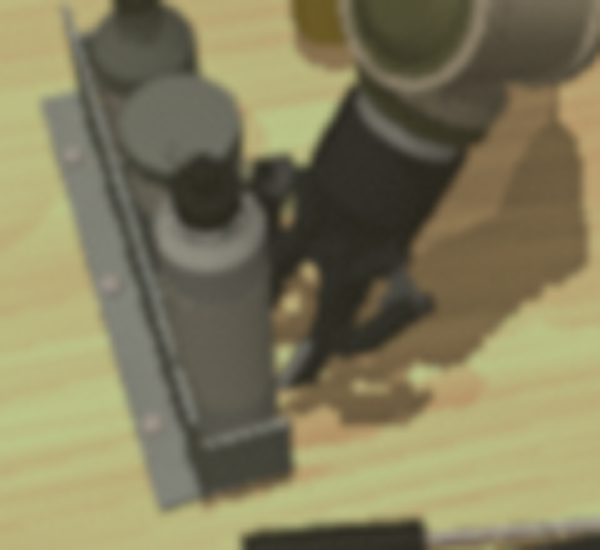

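View pics/wrist11.png

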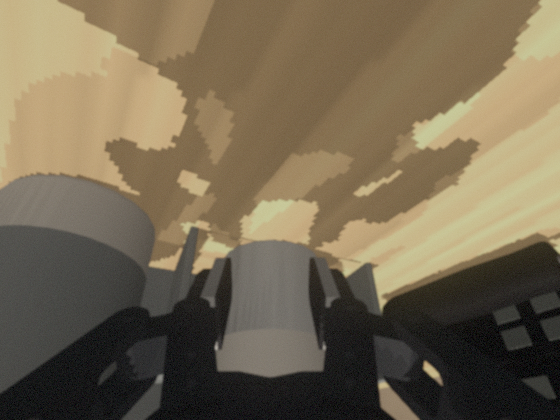

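Emit:
jog_arm(increments=[{"rx":0,"ry":0,"rz":0,"x":-1.6,"y":1.3,"z":-2.1,"hand":36},{"rx":0,"ry":0,"rz":0,"x":-2.7,"y":2.3,"z":-3.5,"hand":36},{"rx":0,"ry":0,"rz":0,"x":-4.3,"y":3.6,"z":-5.6,"hand":36},{"rx":0,"ry":0,"rz":0,"x":-5.4,"y":4.6,"z":-7,"hand":36},{"rx":0,"ry":0,"rz":0,"x":-5.4,"y":4.6,"z":-7,"hand":36}])

```text
time_s: 14.42
eef_pos: [677.1, -126.1, 19.4]
ee_rot: [0.769, 0.228, 0.381, -0.459]
force: [-0.3, -0.1, 0.4]
grip_width: 0.423
```

Emit:
jog_arm(increments=[{"rx":0,"ry":0,"rz":0,"x":-12,"y":0,"z":-14,"hand":36},{"rx":0,"ry":0,"rz":0,"x":-20,"y":0,"z":-20,"hand":36},{"rx":0,"ry":0,"rz":0,"x":-20,"y":0,"z":-20,"hand":36},{"rx":0,"ry":0,"rz":0,"x":-20,"y":0,"z":-15,"hand":36},{"rx":0,"ry":0,"rz":0,"x":0,"y":0,"z":0,"hand":36}])

```text
time_s: 15.05
eef_pos: [630.1, -38.4, 35.7]
ee_rot: [0.77, 0.228, 0.381, -0.458]
force: [0.5, -0.3, 0.4]
grip_width: 0.42
```

```bash
python3 - <<'E'
from h import *
from rig import capture
import cv2
info();print(sense()["force"],sense()["time_s"])
t=capture("top");s=capture("scene")
cv2.imwrite("pics/topf.png",t[:,:,::-1]);cv2.imwrite("pics/scenef.png",s[:,:,::-1])
cv2.imwrite("pics/top12.png",cv2.resize(t[110:210,260:370,::-1],None,fx=6,fy=6,interpolation=cv2.INTER_CUBIC))
cv2.imwrite("pics/scene12.png",cv2.resize(s[180:290,200:320,::-1],None,fx=5,fy=5,interpolation=cv2.INTER_CUBIC))
cv2.imwrite("pics/wrist12.png",capture("wrist")[:,:,::-1])
E
```

```text
p [630.1 -38.4  35.7] x [ 0.289 -0.532 -0.796] az -61.5 y [0.879 0.476 0.002] z [ 0.378 -0.7    0.605] q [-0.03  0.71  1.6  -0.94  0.7   0.17]
[ 0.51275421 -0.30449616  0.36421098] 15.05
```

View pics/top12.png

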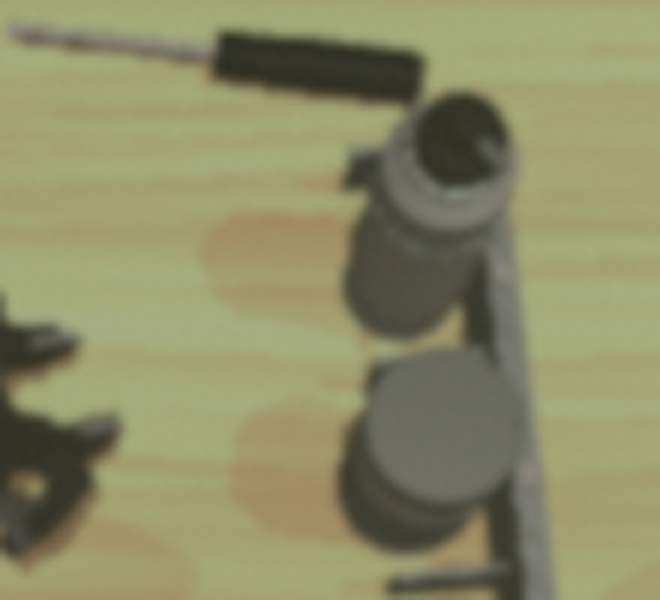

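View pics/scene12.png

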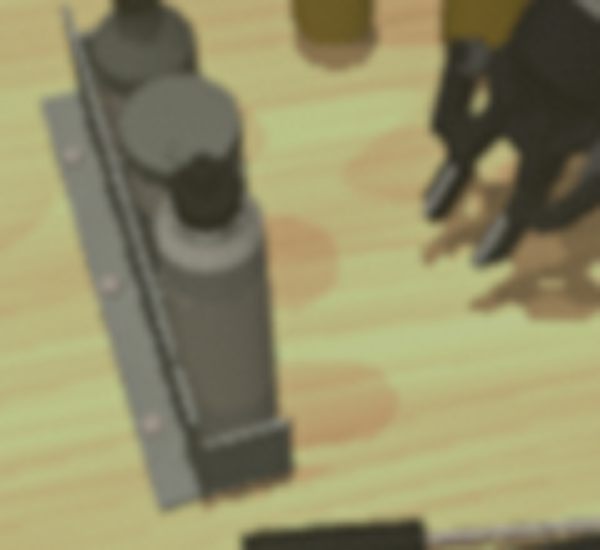

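View pics/wrist12.png

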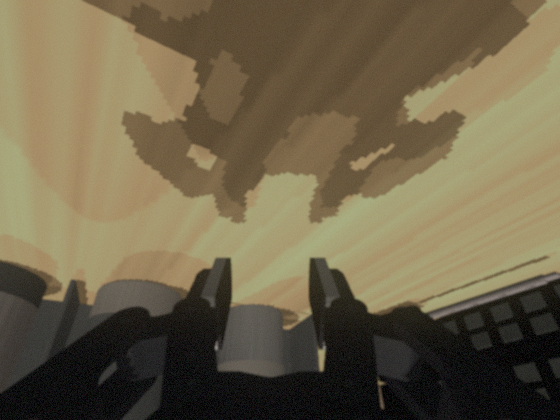

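```bash
python3 - <<'E'
from h import *
T=lambda u,v,z:ray("top",260+u/6,110+v/6,z).round(1)
S=lambda u,v,z:ray("scene",200+u/5,180+v/5,z).round(1)
# shoulder ring edges at z~180-188
print("T ring L,R,bottom",T(383,165,185),T(515,165,185),T(449,232,185))
print("S ring L,R",S(157,225,185),S(265,225,185),"base bottom right",S(275,420,0))
a=np.array([.094,-.9956]);
for n,f,o,k in(("top",T,(260,110),6),("scene",S,(200,180),5)):
  for c in([692,-184],[692,-188],[692,-192]):
    ang=np.linspace(0,2*np.pi,73)
    P=np.array([(proj(n,[c[0]+27.5*np.cos(t),c[1]+27.5*np.sin(t),183])-o)*k for t in ang])
    print(n,c,"ring183 u",P[:,0].min().round(),P[:,0].max().round(),"v",P[:,1].min().round(),P[:,1].max().round())
o,w=wray(257,306,0);d=(w-o)[:2];d/=np.linalg.norm(d);print("wrist can",w[:2]+27.5*d)
E
python3 - <<'E'
import cv2,numpy as np
a=cv2.imread("pics/top0.png").astype(int);b=cv2.imread("pics/topf.png").astype(int)
d=(abs(a-b).max(2)>25).astype(np.uint8)*255
cv2.imwrite("pics/diff.png",np.hstack([d[:320,100:460]]))
E
```

```text
T ring L,R,bottom [ 687.6 -159.3  185. ] [ 688.7 -211.8  185. ] [ 660.6 -185.6  185. ]
S ring L,R [ 684.4 -206.4  185. ] [ 695.4 -153.8  185. ] base bottom right [ 706.5 -158.1    0. ]
top [692, -184] ring183 u 376.0 513.0 v 91.0 224.0
top [692, -188] ring183 u 386.0 523.0 v 91.0 224.0
top [692, -192] ring183 u 396.0 533.0 v 92.0 224.0
scene [692, -184] ring183 u 149.0 259.0 v 186.0 279.0
scene [692, -188] ring183 u 141.0 252.0 v 188.0 280.0
scene [692, -192] ring183 u 133.0 244.0 v 189.0 282.0
wrist can [ 698.01121733 -188.67186215]
```

View pics/diff.png

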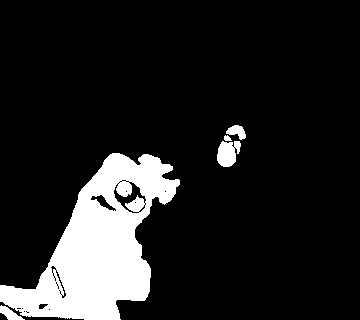

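```bash
python3 - <<'E'
import cv2
im=cv2.imread("pics/wrist11.png");cv2.imwrite("pics/w11c.png",cv2.resize(im[210:390,130:400],None,fx=2.9,fy=2.9,interpolation=cv2.INTER_CUBIC))
im=cv2.imread("pics/wrist12.png");cv2.imwrite("pics/w12c.png",cv2.resize(im[250:390,60:340],None,fx=2.8,fy=2.8,interpolation=cv2.INTER_CUBIC))
E
```

```text
(no output)
```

View pics/w11c.png

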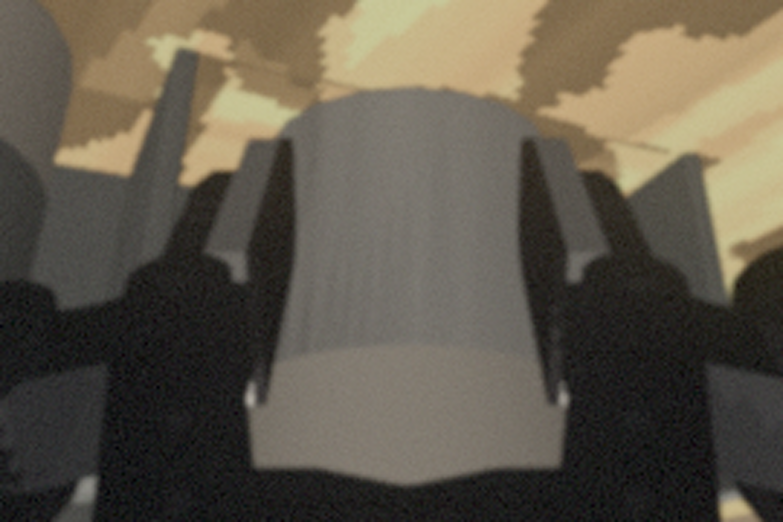

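View pics/w12c.png

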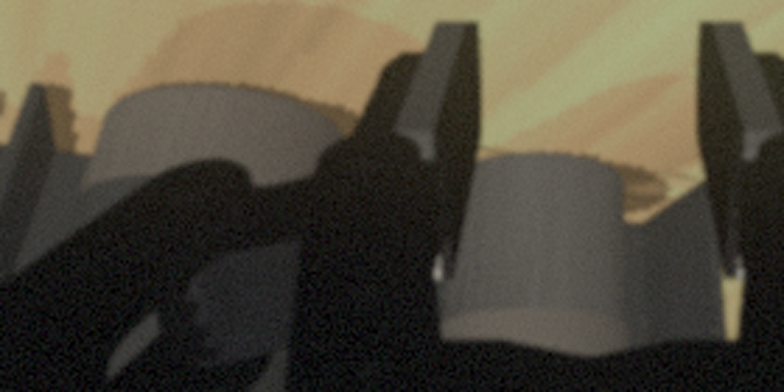

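```bash
python3 - <<'E'
import h
from h import *
p=np.array([677.7,-162,19.]);M=np.array([[.288,.88,.377],[-.532,.475,-.701],[-.797,.001,.605]])
h.pose=lambda:(p,M)
for l,u,v in(("near wall tip base L",188,229),("near wall tip base R",196,227),("far wall tip base",369,263),("can near",269+2,241)):
    o,w=h.wray(u,v,0);print(l,w.round(1), (M.T@(w-p)).round(1))
E
```

```text
near wall tip base L [ 639.2 -171.6    0. ] [  9.1 -38.5 -19.3]
near wall tip base R [ 642.  -168.1    0. ] [  8.1 -34.3 -20.7]
far wall tip base [ 740.3 -156.8    0. ] [30.4 57.6  8.5]
can near [ 679.8 -162.3    0. ] [ 15.9   1.7 -10.5]
```

Most readings put the can home to within about 2 mm. But the near finger passed very close to the wall end, so the force rise at the end might have come from the wall. I'll repeat the final nudge with a narrower finger gap and a squarer heading to rule that out.

Emit:
jog_arm(increments=[{"rx":0.06,"ry":0,"rz":-0.045,"x":0,"y":0,"z":0,"hand":26},{"rx":0.06,"ry":0,"rz":-0.045,"x":0,"y":0,"z":0,"hand":26},{"rx":0.06,"ry":0,"rz":-0.045,"x":0,"y":0,"z":0,"hand":26},{"rx":0,"ry":0,"rz":0,"x":0,"y":0,"z":0,"hand":26}])

```text
time_s: 15.7
eef_pos: [630.8, -40.9, 34.7]
ee_rot: [0.713, 0.27, 0.353, -0.542]
force: [-0.5, -0.3, 0.4]
grip_width: 0.307
```

```bash
python3 - <<'E'
from h import *
info()
p,M=pose();u=M[:2,0]/np.linalg.norm(M[:2,0]);c=np.array([692,-187]);q=c-65*u
print(u,q,shift([*q,19]),sense()["grip_width"],(M.T@[.094,-.996,0]).round(3))
E
```

```text
p [630.8 -40.9  34.7] x [ 0.162 -0.583 -0.796] az -74.4 y [0.964 0.265 0.002] z [ 0.21  -0.768  0.605] q [-0.01  0.76  1.49 -0.85  0.88  0.27]
[ 0.26863059 -0.96324327] [ 674.53901139 -124.38918722] [68.3 19.9 63.8] 0.3066427770003252 [ 0.596 -0.174  0.785]
```

Emit:
jog_arm(increments=[{"rx":0,"ry":0,"rz":0,"x":17,"y":5,"z":16,"hand":26},{"rx":0,"ry":0,"rz":0,"x":17,"y":5,"z":16,"hand":26},{"rx":0,"ry":0,"rz":0,"x":17,"y":5,"z":16,"hand":26},{"rx":0,"ry":0,"rz":0,"x":17,"y":5,"z":16,"hand":26},{"rx":0,"ry":0,"rz":0,"x":0,"y":0,"z":0,"hand":26}])

```text
time_s: 16.32
eef_pos: [674.4, -125.9, 19.1]
ee_rot: [0.712, 0.271, 0.353, -0.543]
force: [-0.2, 0.6, -0.6]
grip_width: 0.304
```

Emit:
jog_arm(increments=[{"rx":0,"ry":0,"rz":0,"x":3,"y":0,"z":4,"hand":26},{"rx":0,"ry":0,"rz":0,"x":3,"y":0,"z":4,"hand":26},{"rx":0,"ry":0,"rz":0,"x":3,"y":0,"z":4,"hand":26},{"rx":0,"ry":0,"rz":0,"x":3,"y":0,"z":4,"hand":26},{"rx":0,"ry":0,"rz":0,"x":0,"y":0,"z":0,"hand":26}])

```text
time_s: 16.95
eef_pos: [679.6, -143.3, 19.8]
ee_rot: [0.713, 0.27, 0.353, -0.542]
force: [-0.1, -0.0, -0.1]
grip_width: 0.309
```

```bash
python3 - <<'E'
from h import *
from rig import capture
import cv2
info();print(sense()["force"])
im=capture("wrist")[:,:,::-1];cv2.imwrite("pics/wrist13.png",im)
E
```

```text
p [ 679.6 -143.3   19.8] x [ 0.163 -0.583 -0.796] az -74.4 y [0.964 0.265 0.003] z [ 0.21  -0.768  0.605] q [-0.17  0.85  1.35 -0.84  0.82  0.12]
[-0.11612579 -0.01821678 -0.13625199]
```

View pics/wrist13.png

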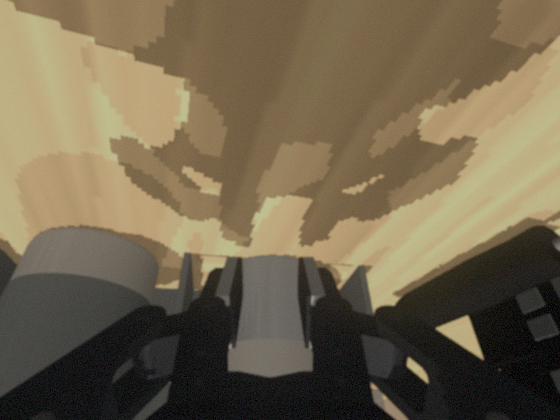

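Emit:
jog_arm(increments=[{"rx":0,"ry":0,"rz":0,"x":0.9,"y":0,"z":1.2,"hand":26},{"rx":0,"ry":0,"rz":0,"x":0.9,"y":0,"z":1.2,"hand":26},{"rx":0,"ry":0,"rz":0,"x":0.9,"y":0,"z":1.2,"hand":26},{"rx":0,"ry":0,"rz":0,"x":0.9,"y":0,"z":1.2,"hand":26}])

```text
time_s: 17.5
eef_pos: [681.1, -148.8, 19.8]
ee_rot: [0.713, 0.27, 0.353, -0.542]
force: [-0.4, 0.2, -0.2]
grip_width: 0.302
```

Emit:
jog_arm(increments=[{"rx":0,"ry":0,"rz":0,"x":0.6,"y":0,"z":0.8,"hand":26},{"rx":0,"ry":0,"rz":0,"x":0.6,"y":0,"z":0.8,"hand":26}])

```text
time_s: 17.75
eef_pos: [681.7, -150.7, 19.8]
ee_rot: [0.713, 0.27, 0.353, -0.542]
force: [0.4, -0.2, 0.9]
grip_width: 0.304
```

Emit:
jog_arm(increments=[{"rx":0,"ry":0,"rz":0,"x":0.6,"y":0,"z":0.8,"hand":26}])

```text
time_s: 17.88
eef_pos: [681.9, -151.7, 19.8]
ee_rot: [0.713, 0.27, 0.353, -0.542]
force: [0.2, -0.6, -0.7]
grip_width: 0.305
```

Emit:
jog_arm(increments=[{"rx":0,"ry":0,"rz":0,"x":0.6,"y":0,"z":0.8,"hand":26}])

```text
time_s: 18.0
eef_pos: [682.2, -152.7, 19.8]
ee_rot: [0.713, 0.27, 0.353, -0.542]
force: [0.2, 0.4, 0.2]
grip_width: 0.302
```

Emit:
jog_arm(increments=[{"rx":0,"ry":0,"rz":0,"x":0.6,"y":0,"z":0.8,"hand":26}])

```text
time_s: 18.12
eef_pos: [682.5, -153.6, 19.8]
ee_rot: [0.713, 0.27, 0.353, -0.542]
force: [-0.7, 0.3, -0.5]
grip_width: 0.304
```

Emit:
jog_arm(increments=[{"rx":0,"ry":0,"rz":0,"x":0.6,"y":0,"z":0.8,"hand":26}])

```text
time_s: 18.25
eef_pos: [682.7, -154.4, 19.7]
ee_rot: [0.713, 0.27, 0.353, -0.542]
force: [-0.7, 2.7, 0.2]
grip_width: 0.305
```

Emit:
jog_arm(increments=[{"rx":0,"ry":0,"rz":0,"x":0.6,"y":0,"z":0.8,"hand":26}])

```text
time_s: 18.38
eef_pos: [682.8, -154.8, 19.6]
ee_rot: [0.713, 0.27, 0.353, -0.542]
force: [-3.1, 8.2, 2.2]
grip_width: 0.304
```

Emit:
jog_arm(increments=[{"rx":0,"ry":0,"rz":0,"x":0.6,"y":0,"z":0.8,"hand":26}])

```text
time_s: 18.5
eef_pos: [683.0, -155.0, 19.5]
ee_rot: [0.713, 0.271, 0.354, -0.542]
force: [-4.7, 13.0, 3.5]
grip_width: 0.308
```

The force climbs past 8 N as soon as the fingers touch the can, with both walls well clear. Sliding it takes only about 2 N, so it is against the back plate. Now I'll retreat.

Emit:
jog_arm(increments=[{"rx":0,"ry":0,"rz":0,"x":-1.2,"y":0.3,"z":-1.6,"hand":26},{"rx":0,"ry":0,"rz":0,"x":-3,"y":0.8,"z":-4,"hand":26},{"rx":0,"ry":0,"rz":0,"x":-6,"y":1.5,"z":-8,"hand":26},{"rx":0,"ry":0,"rz":0,"x":-12,"y":0,"z":-16,"hand":26},{"rx":0,"ry":0,"rz":0,"x":-18,"y":0,"z":-22,"hand":26}])

```text
time_s: 19.12
eef_pos: [667.8, -91.5, 20.5]
ee_rot: [0.713, 0.27, 0.353, -0.542]
force: [0.6, 0.5, -1.1]
grip_width: 0.308
```

Emit:
jog_arm(increments=[{"rx":0,"ry":0,"rz":0,"x":-20,"y":0,"z":-15,"hand":26},{"rx":0,"ry":0,"rz":0,"x":-20,"y":0,"z":-10,"hand":26},{"rx":0,"ry":0,"rz":0,"x":0,"y":0,"z":0,"hand":26},{"rx":0,"ry":0,"rz":0,"x":0,"y":0,"z":0,"hand":26}])

```text
time_s: 19.62
eef_pos: [656.7, -50.7, 37.5]
ee_rot: [0.713, 0.27, 0.353, -0.542]
force: [0.3, -1.0, -0.5]
grip_width: 0.306
```

```bash
python3 - <<'E'
from h import *
from rig import capture
import cv2
info();print(sense()["force"])
t=capture("top");s=capture("scene")
k=cv2.resize(t[110:210,260:370,::-1],(440,400));l=cv2.resize(s[180:290,200:300,::-1],(360,400))
cv2.imwrite("pics/last.png",np.hstack([k,l]))
a=cv2.imread("pics/scene0.png").astype(int);d=(abs(a-s[:,:,::-1]).max(2)>25).astype(np.uint8)*255
cv2.imwrite("pics/diff2.png",d)
E
```

```text
p [656.7 -50.7  37.5] x [ 0.163 -0.583 -0.796] az -74.4 y [0.964 0.265 0.003] z [ 0.21  -0.768  0.605] q [-0.03  0.8   1.4  -0.82  0.91  0.22]
[ 0.31526055 -0.96290963 -0.47643673]
```

View pics/last.png

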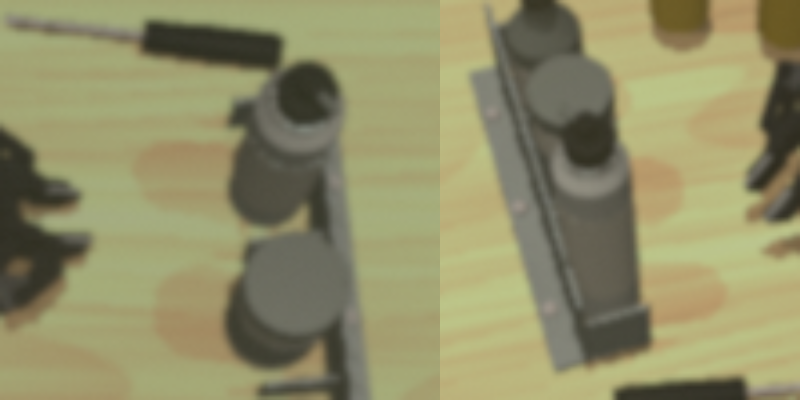

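View pics/diff2.png

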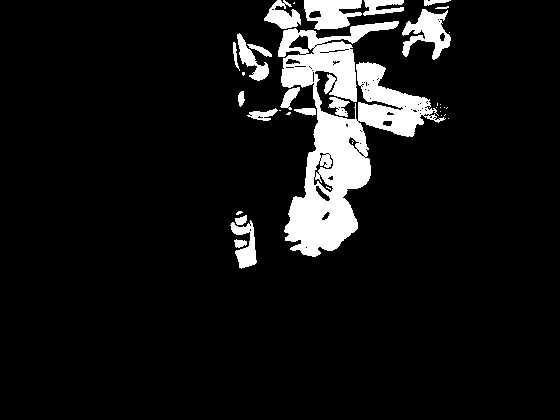

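The can stands upright against the back plate, the hand is clear, and only the can and the arm show as changed. I'm handing in.

```bash
python3 -c "
from rig import finish_job;print(finish_job())"
```

```text
the job is handed in; nothing more can be done
None
```

I pushed the bare-metal can upright across the bench into the empty far stall, with two fingertips low on its body (tool tip 18–20 mm above the bench). I then backed the hand about 0.1 m away and handed the job in at about 20 s.

**Can home:** In the last pictures the can stands upright against the back plate.
- **Final push:** the force rose from about 2 N while sliding to 10 N. One finger had passed within about 2 mm of a wall end, so that rise could have come from the wall. I nudged again with the fingers narrower, and the force rose to 13 N on contact with both walls clear.
- **Position:** four estimates put the can's centre at y of -180, -186, -189 and -189 mm, against about -186 for home. The -180 reading, from the scene camera, disagrees. It would sit at the 6 mm limit, but I gave more weight to the contact check and the other three. Across the stall it reads within a few millimetres of the middle; one wrist-camera reading was about 6 mm off.

**Bystanders:** Comparing pictures from before and after, only the can and the arm changed. The carton lies in the area the arm's own change covers in those comparisons, so it was not checked that way.

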